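# Unlatch the dish carrier's gate and hold it open on its stop

### The arm

A 6-joint arm with a two-finger parallel gripper is mounted at the origin on the work surface; the furniture and walls round the work are solid. World frame = base frame: x ahead of the robot, y to its left, z up, the work surface at z = 0. Lengths are in m, angles in rad, forces in N, time in s.
With the tool pointing down it reaches from about 0.225 to 0.875 m from the base axis. Payload 3.4 kg.
Tool frame: the origin (TCP) lies at the very end of the fingers, on their centre line; the grasp point (between the pads) lies 19 mm behind it; z points along the fingers, y is the line along which they close (so a half turn about z gives the same grasp; the last joint's range is limited). The gripper opens to 85 mm and grips with 20 to 120 N. Pads are 22 mm wide; open, the fingers measure 114 mm over their backs; the gripper's body (76 mm by 85 mm) begins 54 mm behind the grasp point. The pads swing forward as they close: fully open they stand 13 mm farther back than shut.
Start: joints at [1.061, 0.276, 1.505, -0, 1.361, -0.121], TCP at [0.218, 0.532, 0.231] pointing down, gripper open.
Joint ranges: [-2.89, 2.89], [-0.75, 2.08], [0.22, 2.7], [-1.18, 4.32], [0.11, 2.71], [-2.7, 2.7]. Speed limits (rad/s): [2.57, 2.57, 3.14, 3.14, 3.14, 3.14].

### API

Orientations are given as a unit quaternion [w, x, y, z].
In Python, from rig import manip, eyes gives the robot as it stands.
- The arm moves only by the tool servo_tool, never from a script. Its argument "series" is text: rows parted by semicolons, each of 7 numbers parted by spaces: the shift along the tool's x, y, z in m, then the turn, a rotation vector about the tool's x, y, z in degrees, then the closure, from 0 (fully open) to 1 (shut). In form: dx dy dz ax ay az fingers; .... A call has 1 to 5 rows; each row is the pose to reach, as a shift and turn from the pose commanded when the call began, along the tool's axes at that moment; what a row does not reach only later rows make up. A row lasts 1/10 s, in which the tool goes at most 50 mm and 8.59 degrees, less where a joint would pass 70% of its speed; a pose out of reach is approached as far as the arm can. A call with a gripper value outside its range is refused whole. The fingers move at their own pace and stop on an object; "squeeze" is the grip in N (left out, the last holds). Time passes only in rows, so rows that repeat a pose let the fingers close. It gives the time, the measured TCP pose, the force, the opening and the grip force at its end, in the units of the state.
- manip.get_state(): the state, without advancing time (a new reading comes with each control period).
- eyes.get_image(name): name is "scene" or "top" or "wrist"; returns the picture (384x512x3 uint8, red, green, blue); there is no depth.
- eyes.camera_info(name): a dict with "fx", "fy", "cx", "cy" (pixels), "eye" and "orientation" of the camera in the world. Camera axes: x right, y down, z forward; pixel columns grow to the right and rows downward; lengths in m; the calibration is good to about 2 mm. A picture is of the moment at which its call begins: read the wrist's pose just before it. camera_info takes no time and is no camera call; for the wrist camera it gives the pose at the moment of the call.
- manip.sign_off(): hands the job in; it is judged then, once.
The state is a dict: "clock": time; "qpos": joint angles; "qd": joint speeds; "effort": joint torques, N m; "position": TCP position; "ee_rot": TCP orientation; "contact_force": force on the tool from outside, world axes, zero at the start; "moment": the same for the moment, N m; "width": finger opening in m; "gripper_force": force on a finger pad.
Only numpy, scipy, OpenCV 4.12 (cv2) and the standard library are available. Lean on these libraries where they do the work, as an engineer would, in place of code of your own. Each camera call takes 0.05 s, during which the arm holds its last target. There are 200 camera calls.

### The job

Open the metal culture-dish carrier and hold its gate wide, so that a colleague can draw the dish stacks out. First squeeze the catch on the bracket at the carrier's side until the gate springs ajar; then squeeze the catch on top of the gate and, keeping it squeezed, swing the gate out past its half-open detent until you feel it come up against its rubber stop. The gate pulls itself back, so finish while still holding it against the stop; do not force the stop round on its clamp, and leave the other things on the bench where they are.

Things in the scene. Friction and masses are not known exactly. Their poses are not given: they have to be found in the camera images.
- carrier: Fixed open-topped aluminium carrier with rod sides, 244 x 146 x 100 mm, two stacks of dishes inside. Origin on the bench under the middle of the gate; x points into the carrier, y to the gate's hinge side (axis at x 0, y 70 mm), z up. The gate closes its -x end. The side catch's bracket reaches to y = -146 mm. Only the four finger tabs rise above 112 mm.
- gate (a joint): Gate angle: 0 shut (0.01 when latched), grows as the free end swings out to carrier -x, clockwise from above. Freed by the side catch it is kicked ajar to about 0.08 and caught by its own catch. A spring pulls it shut (0.12 N m, wide 0.22). The detent resists from 0.58 to 0.75 (about 0.65 N m, 9 N at the grip), then keeps it from falling back below about 0.9.
- side_catch (a joint): Travel of the side catch's bolt and moving tab (m): 0 bolt home through the eye on the gate, 0.013 fully squeezed; it lets the gate go at about 0.007. Spring 4 N at rest, 8 N squeezed. When released it rests on the eye of the ajar gate (about 0.012) and springs home once the gate has swung away.
- gate_catch (a joint): Travel of the gate catch's bolt and moving tab (m): 0 home in the keeper on the carrier, 0.013 fully squeezed; clear of the keeper at about 0.006. Spring 4 N at rest, 8 N squeezed; it springs back when released, so keep it squeezed until the gate has left the keeper (angle 0.2).
- side_grip (a point): Centre the fingers here on the side catch: 134 mm high, carrier (20, -123.5) mm. Two upright ribbed grey tabs, 20 mm wide in x, 8 mm thick, 108 to 150 mm high, in a line along y: outer face of the fixed one 18.5 mm to -y, of the moving one 31.5 mm to +y at rest, 18.5 mm when squeezed. Pinch the outer faces from above. Axes as the carrier's.
- gate_grip (a point): Centre the fingers here on the gate's catch; moves with the gate: 134 mm high, 70.5 mm from the hinge axis. Tabs as on the side catch, in a line along the gate: outer face of the fixed one 18.5 mm nearer the hinge, of the moving one 31.5 mm (squeezed 18.5) further from it. Axes are the gate's: y along the gate to the hinge, x to its inner side, z up.
- gate_hinge (a point): On the gate's upright hinge axis, 108 mm above the bench. Axes as the gate's. The gate is 122 mm long from here, 12 mm thick, its top at 108 mm.
- swing_stop: Flat steel arm, 100 mm long, clamped round the foot of the gate's hinge, with an upright rubber buffer. The gate's outer face meets the buffer at an angle set anew each time, between about 1.28 and 1.54 rad; there the arm's axes are parallel to the gate's. Origin on the hinge axis on the bench. It slips round only if pushed with some 40 N at the buffer.
- stop_buffer (a point): Middle of the stop's rubber buffer (12 mm thick, top 34 mm above the bench), 22 mm above the bench, 90 mm out from the hinge axis.
- timer: Small white timer lying flat, 58 x 66 x 17 mm, by the carrier's front. A bystander; origin at the centre of its underside.
- dropper: Amber dropper bottle, 34 mm across, 97 mm high, beside the carrier behind the side catch. A bystander; origin at the centre of its underside.
- tweezers: Steel tweezers lying flat, 127 mm long, on the hinge side of the carrier. A bystander; origin at the centre of its underside.
- bottle_a: Round reagent bottle with a screw cap, 56 mm across, 100 mm high. A bystander; origin at the centre of its underside.
- bottle_b: Another such reagent bottle. A bystander; origin at the centre of its underside.
- carton: Small upright reagent carton, 48 x 62 x 86 mm. A bystander; origin at the centre of its underside.
- pen: Black marker lying on the lab book, 132 mm long. A bystander; origin at the centre of its underside.

How it is judged:
By the outcome, as a careful person would: the job done as asked, in the order asked, and still so for the second after the job is handed in, while the arm keeps its last pose, push and grip.
It also fails if it takes over 54 s, if anything falls off the work surface, if the arm or the gripper's body presses on something with over 40 N, if the wrist force passes 120 N, or if a joint passes its speed limit or range.

## Working session

There is one attempt and no reset: what is moved stays moved. The work goes in short steps, Python scripts to look and compute and a tool call to move; the robot and the scene stay as the last step left them, time stands still between calls to the robot, and variables do not carry over. Pictures are saved under pics/ and viewed, at most 10 in all, crops included, and the job is handed in when it is done.

Besides the shell and the picture viewer there is one more tool, called after "Call:" as name(argument=value, ...) on one line, values as JSON. servo_tool: Moves the arm, as the interface text tells. Its arguments: {"type":"object","properties":{"series":{"type":"string"},"squeeze":{"type":"number"}},"required":["series"]}

```bash
mkdir -p pics; ls
python3 - <<'E'
from rig import manip, eyes
import cv2
s=manip.get_state(); print(s)
for n in ("scene","top"):
    im=eyes.get_image(n); cv2.imwrite(f"pics/{n}0.png",cv2.resize(im[:,:,::-1],(800,600),interpolation=cv2.INTER_CUBIC)); cv2.imwrite(f"pics/raw_{n}0.png",im[:,:,::-1])
    print(n,eyes.camera_info(n))
E
```

```text
pics
{'clock': 0.0, 'qpos': array([ 1.06104351e+00,  2.76595333e-01,  1.50613015e+00,  5.24936253e-06,
        1.36069259e+00, -1.21023532e-01]), 'qd': array([-0.00027182, -0.00103497, -0.00267119,  0.00026176,  0.00264676,
       -0.00065981]), 'effort': array([-7.81722483e-04, -4.16779912e+01, -2.45805717e+01, -4.85939145e-04,
        1.11929866e-02, -1.39266297e-05]), 'position': array([0.21769043, 0.53163263, 0.2304407 ]), 'ee_rot': array([-2.85549514e-04,  1.93143641e-01,  9.81170067e-01, -8.66896095e-04]), 'contact_force': array([0.5151256 , 0.94469659, 0.28830266]), 'moment': array([ 0.00373426, -0.00772493,  0.00690772]), 'gripper_force': 0.0, 'width': 0.08542431682972415}
scene {'fx': 394.08424704458673, 'fy': 394.08424704458673, 'cx': 248.8650728778387, 'cy': 191.95298400586918, 'eye': array([-0.14686344, -0.43110457,  0.5189391 ]), 'orientation': array([-0.49312694,  0.74357135, -0.38238321,  0.2402302 ])}
top {'fx': 349.43713947123825, 'fy': 349.43713947123825, 'cx': 255.41595929345368, 'cy': 192.4493521168023, 'eye': array([0.49029313, 0.12966979, 1.04800786]), 'orientation': array([ 0.0225581 , -0.70039154,  0.7125186 , -0.03549736])}
```

View pics/top0.png

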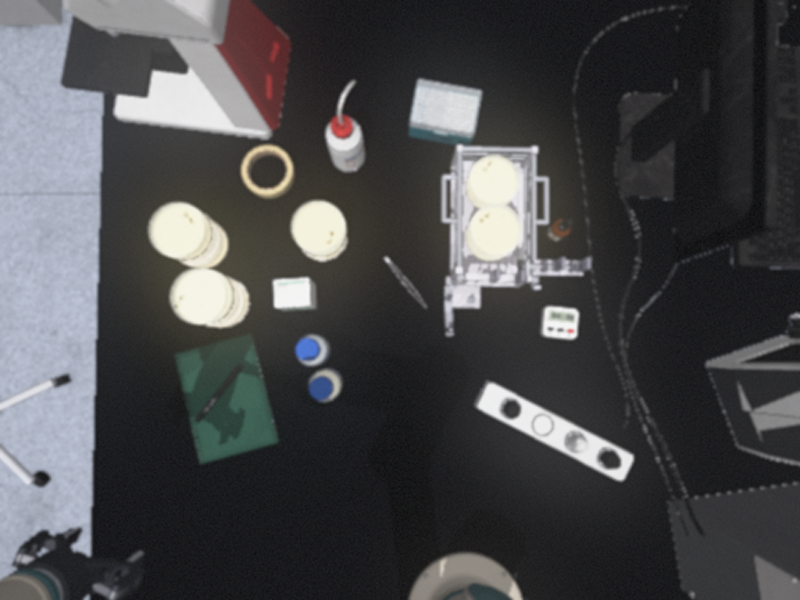

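View pics/scene0.png

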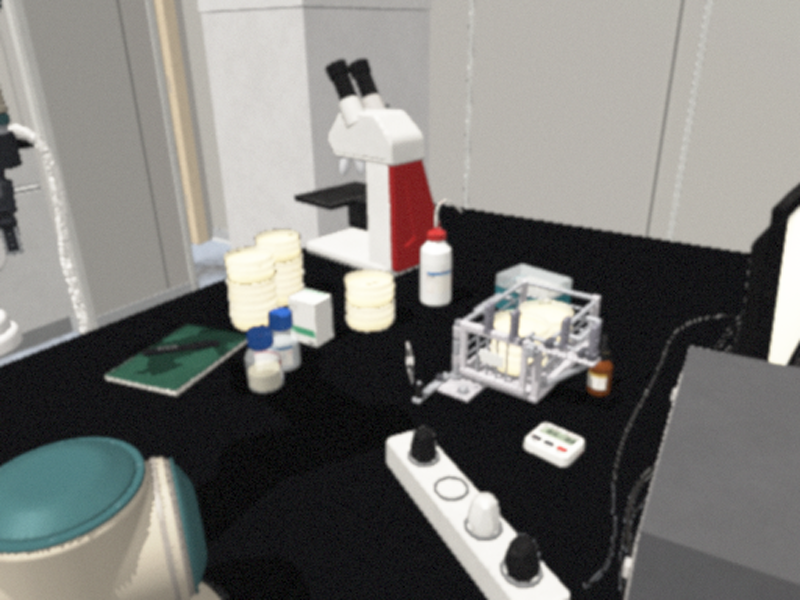

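Top view: the carrier is at about (495,215) with its gate towards the robot. The hinge and stop arm are at about (450,285), the side catch bracket reaches (590,265), and the timer is at (560,322). Next I'll enlarge this area.

Run:
```python
import cv2
im=cv2.imread("pics/raw_top0.png")[85:225,270:390]
cv2.imwrite("pics/crop1.png",cv2.resize(im,None,fx=5,fy=5*0.85,interpolation=cv2.INTER_CUBIC) if 0 else cv2.resize(im,(514,600),interpolation=cv2.INTER_CUBIC))
```

```text
(no output)
```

View pics/crop1.png

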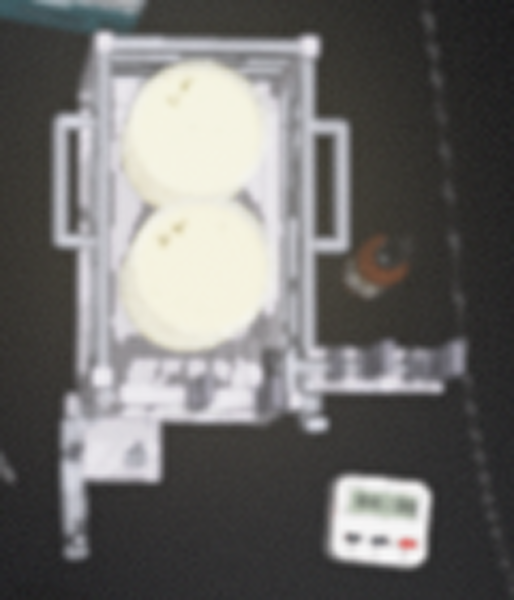

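The crop shows back posts at (103,45) and (310,45), front-left post at (103,376), side-catch tabs near (375,360) and (452,358), and gate tabs near (200,390) and (270,385). I'll compute a rough pose, then look from close up.

```bash
cat > h.py <<'E'
from rig import manip, eyes
import numpy as np, cv2, json
from scipy.spatial.transform import Rotation as R
def rot(q): return R.from_quat(np.asarray(q)[[1,2,3,0]])
def ray(ci,uv,z):
    d=rot(ci['orientation']).apply([(uv[0]-ci['cx'])/ci['fx'],(uv[1]-ci['cy'])/ci['fy'],1])
    e=np.array(ci['eye']); return e+d*(z-e[2])/d[2]
def proj(ci,P):
    p=rot(ci['orientation']).inv().apply(np.atleast_2d(P)-ci['eye'])
    return np.c_[ci['fx']*p[:,0]/p[:,2]+ci['cx'],ci['fy']*p[:,1]/p[:,2]+ci['cy']]
def local(target,yaw,s=None):
    """shift in tool axes to get TCP to target, and yaw (world direction of tool y) turn about tool z"""
    s=s or manip.get_state(); r=rot(s['ee_rot'])
    ty=r.apply([0,1,0]); cur=np.arctan2(ty[1],ty[0])
    d=(cur-yaw+np.pi/2)%np.pi-np.pi/2
    return r.inv().apply(np.array(target)-s['position']),np.degrees(d)
E
python3 - <<'E'
from h import *
c=eyes.camera_info('top')
f=4.284
for n,u,v,z in [("BL",103,45,.1),("BR",310,45,.1),("FL",103,376,.1),("FR",302,370,.1),("tabm",375,358,.15),("tabf",452,358,.15),("tab0",322,360,.15),("gA",200,385,.15),("gB",270,380,.15),("stopend",76,550,.034),("timer",380,522,.017),("dropper",390,255,.097)]:
    print(n,ray(c,(270+u/f-.4,85+v/f-.4),z).round(3))
s=manip.get_state();print(rot(s['ee_rot']).as_matrix().round(2)); w=eyes.camera_info('wrist');print(w, rot(w['orientation']).as_matrix().round(2))
E
```

```text
BL [ 0.839 -0.     0.1  ]
BR [ 0.838 -0.136  0.1  ]
FL [0.622 0.006 0.1  ]
FR [ 0.624 -0.122  0.1  ]
tabm [ 0.623 -0.154  0.15 ]
tabf [ 0.623 -0.201  0.15 ]
tab0 [ 0.622 -0.121  0.15 ]
gA [ 0.608 -0.046  0.15 ]
gB [ 0.611 -0.089  0.15 ]
stopend [0.512 0.019 0.034]
timer [ 0.528 -0.194  0.017]
dropper [ 0.698 -0.183  0.097]
[[-0.93  0.38 -0.  ]
 [ 0.38  0.93 -0.  ]
 [ 0.   -0.   -1.  ]]
{'fx': 266.9743034618827, 'fy': 266.9743034618827, 'cx': 255.53738114685623, 'cy': 190.82583578144596, 'eye': array([0.1538168 , 0.55769583, 0.37285217]), 'orientation': array([0.11432977, 0.82269139, 0.55168395, 0.07584459])} [[ 0.38  0.89  0.25]
 [ 0.93 -0.37 -0.1 ]
 [-0.    0.27 -0.96]]
```

Run:
```python
from h import *
print(local([.60,-.10,.27],1.54))
```

```text
(array([-0.59318754, -0.43965264, -0.03888839]), np.float64(-20.51376968655334))
```

Call:
servo_tool(series="-0.037 -0.027 -0.008 0 0 0 0; -0.074 -0.055 -0.016 0 0 0 0; -0.111 -0.082 -0.024 0 0 0 0; -0.148 -0.11 -0.032 0 0 0 0; -0.185 -0.137 -0.039 0 0 0 0")

```text
clock: 0.6
position: [0.3376, 0.3335, 0.2704]
ee_rot: [-0.0, 0.193, 0.981, -0.0]
contact_force: [0.3, 1.2, -0.2]
width: 0.0854
gripper_force: 0.0
```

Call:
servo_tool(series="-0.037 -0.027 0 0 0 0 0; -0.074 -0.055 0 0 0 0 0; -0.111 -0.082 0 0 0 0 0; -0.148 -0.11 0 0 0 0 0; -0.185 -0.137 0 0 0 0 0")

```text
clock: 1.1
position: [0.4569, 0.1365, 0.2701]
ee_rot: [-0.0, 0.193, 0.981, 0.0]
contact_force: [0.0, 1.2, -0.6]
width: 0.0855
gripper_force: 0.0
```

Call:
servo_tool(series="-0.037 -0.027 0 0 0 -4 0; -0.074 -0.055 0 0 0 -8 0; -0.111 -0.082 0 0 0 -12 0; -0.148 -0.11 0 0 0 -16 0; -0.185 -0.137 0 0 0 -20.5 0")

```text
clock: 1.6
position: [0.5762, -0.0604, 0.2699]
ee_rot: [-0.0, 0.014, 1.0, 0.0]
contact_force: [1.9, 1.1, 0.6]
width: 0.0851
gripper_force: 0.0
```

Call:
servo_tool(series="-0.03 -0.02 0 0 0 0 0; -0.03 -0.02 0 0 0 0 0; -0.03 -0.02 0 0 0 0 0")

```text
clock: 1.9
position: [0.6048, -0.0798, 0.2691]
ee_rot: [-0.001, 0.016, 1.0, 0.001]
contact_force: [0.4, 0.2, -0.0]
width: 0.0853
gripper_force: 0.0
```

Run:
```python
from h import *
s=manip.get_state();print(s['clock'],s['position'],rot(s['ee_rot']).as_matrix().round(3),s['qpos'].round(2))
c=eyes.camera_info('wrist'); im=eyes.get_image('wrist')[:,:,::-1]
np.save('w1.npy',c,allow_pickle=True); cv2.imwrite('pics/raw_w1.png',im)
cv2.imwrite('pics/w1.png',cv2.resize(im,(800,600),interpolation=cv2.INTER_CUBIC))
```

```text
1.9 [ 0.60484128 -0.07983698  0.26906235] [[-0.999  0.032 -0.003]
 [ 0.032  0.999  0.001]
 [ 0.003  0.001 -1.   ]] [-0.25  0.31  1.36  0.    1.47 -1.78]
```

View pics/w1.png

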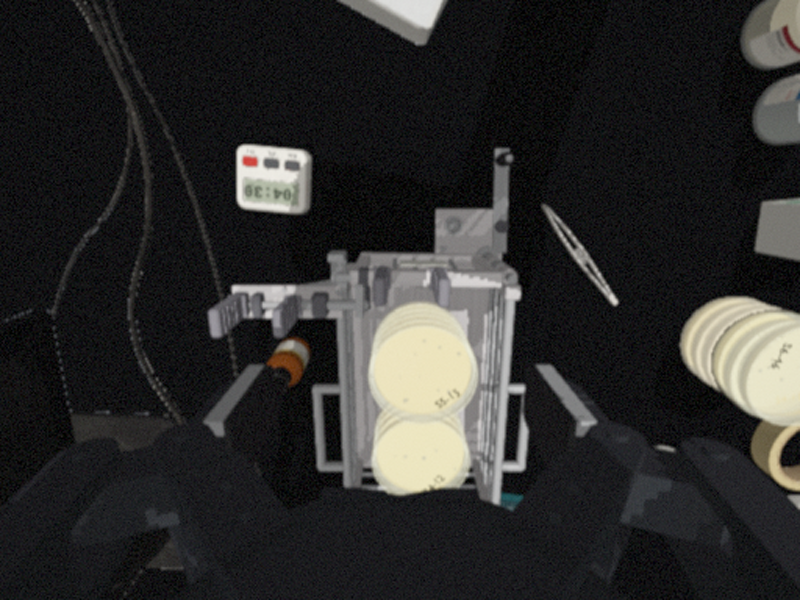

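The wrist view shows side-catch tabs at about (222,315) and (287,312), gate tabs at about (382,285) and (442,285), and the stop arm at (500,200). I'll enlarge it.

Run:
```python
import cv2
im=cv2.imread("pics/raw_w1.png")[85:220,130:330]
cv2.imwrite("pics/crop2.png",cv2.resize(im,(800,540),interpolation=cv2.INTER_CUBIC))
```

```text
(no output)
```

View pics/crop2.png

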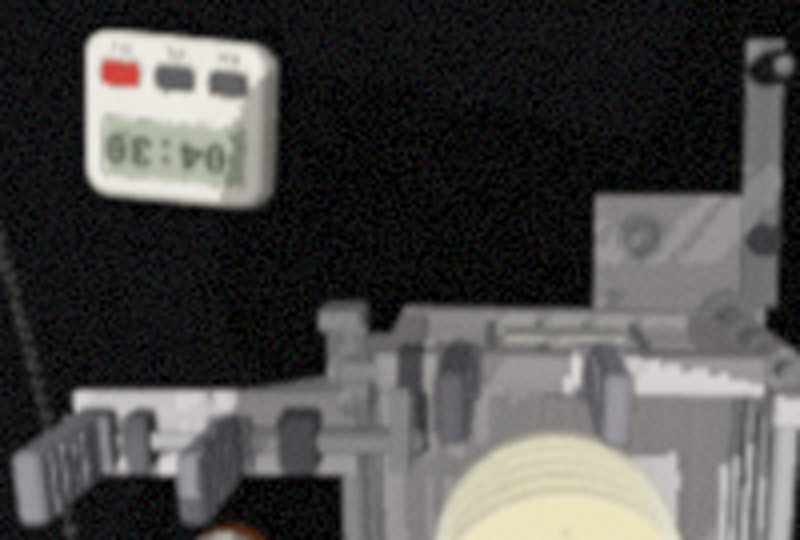

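```bash
cat >> h.py <<'E'
def fit(A,B):
    """2D rigid B=Rz(th)A+t"""
    a,b=A-A.mean(0),B-B.mean(0); th=np.arctan2((a[:,0]*b[:,1]-a[:,1]*b[:,0]).sum(),(a*b).sum())
    M=np.array([[np.cos(th),-np.sin(th)],[np.sin(th),np.cos(th)]]); t=B.mean(0)-M@A.mean(0)
    return th,t,M,B-(A@M.T+t)
E
python3 - <<'E'
from h import *
c=np.load('w1.npy',allow_pickle=True).item()
px=lambda u,v:(130+(u+.5)/4-.5,85+(v+.5)/4-.5)
uv=[(33,488),(197,487),(455,403),(617,408)]
B=np.array([ray(c,px(*p),.15)[:2] for p in uv])
A=np.array([[20,-138],[20,-96],[0,-28],[0,14]])/1000
th,t,M,r=fit(A,B); print(B.round(4),th,t,(r*1000).round(1))
for n,p in dict(side=(.02,-.1235),gate=(0,-.0005),hinge=(0,.07)).items(): print(n,(M@p+t).round(4))
print("carr x-axis",M[:,0])
for n,u,v,z in [("buffer",768,68,.034),("hinge",720,320,.108),("hinge0",720,320,.0)]: 
    P=ray(c,px(u,v),z)[:2]; print(n,P,M.T@(P-t))
E
```

```text
[[ 0.6222 -0.2023]
 [ 0.6233 -0.1599]
 [ 0.6031 -0.0922]
 [ 0.6058 -0.0513]] -0.01816257039883354 [ 0.60472148 -0.06425512] [[-0.1  0.3]
 [ 0.3  0.7]
 [-1.1  0. ]
 [ 0.8 -1. ]]
side [ 0.6225 -0.1881]
gate [ 0.6047 -0.0648]
hinge [0.606  0.0057]
carr x-axis [ 0.99983507 -0.01816157]
buffer [0.52029295 0.0117883 ] [-0.08579568  0.07449752]
hinge [ 0.59181818 -0.01729169] [-0.01375411  0.04672134]
hinge0 [0.61165043 0.00433075] [0.00568217 0.0687004 ]
```

Run:
```python
from h import *
s=manip.get_state();print(s['position'],local([.6225,-.1881,.115],np.pi/2-.0182,s))
```

```text
[ 0.60431622 -0.07906184  0.26953712] (array([-0.02192765, -0.10858401,  0.15437093]), np.float64(-0.7444890546658541))
```

Call:
servo_tool(series="-0.008 -0.04 0.01 0 0 -0.7 0; -0.016 -0.08 0.03 0 0 -0.7 0; -0.022 -0.1085 0.055 0 0 -0.7 0; -0.022 -0.1085 0.075 0 0 -0.7 0; -0.022 -0.1085 0.075 0 0 -0.7 0")

```text
clock: 2.45
position: [0.621, -0.1871, 0.1922]
ee_rot: [-0.003, 0.009, 1.0, 0.002]
contact_force: [-0.6, 0.2, -0.1]
width: 0.0854
gripper_force: 0.0
```

Run:
```python
from h import *
s=manip.get_state();print(s['position'],local([.6225,-.1881,.115],np.pi/2-.0182,s))
c=eyes.camera_info('wrist'); im=eyes.get_image('wrist')[:,:,::-1]
np.save('w2.npy',c,allow_pickle=True); cv2.imwrite('pics/raw_w2.png',im)
cv2.imwrite('pics/w2.png',cv2.resize(im[100:340,80:400],(800,600),interpolation=cv2.INTER_CUBIC))
```

```text
[ 0.62096762 -0.18713015  0.19223163] (array([-0.00207933, -0.0011968 ,  0.07721565]), np.float64(-0.037748657675617296))
```

View pics/w2.png

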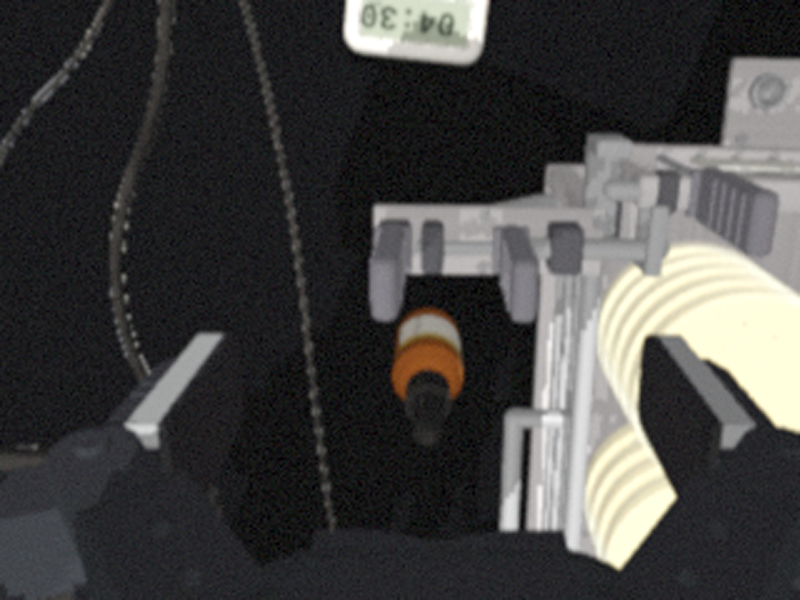

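The fixed tab top is centred near (385,290) and the moving one near (524,290). The fingers straddle them at (180,380) and (700,380).

Run:
```python
from h import *
c=np.load('w2.npy',allow_pickle=True).item()
px=lambda u,v:(80+(u+.5)/2.5-.5,100+(v+.5)/2.5-.5)
a,b=[ray(c,px(*p),.15)[:2] for p in [(385,290),(524,290)]]
print(a,b)
M=np.array([[1,.018],[-.018,1]])
print("grip est", a+M@[0,.0145], b-M@[0,.0275])
```

```text
[ 0.62240539 -0.20344556] [ 0.62326564 -0.16243356]
grip est [ 0.62266639 -0.18894556] [ 0.62277064 -0.18993356]
```

Call:
servo_tool(series="-0.002 -0.002 0.025 0 0 0 0; -0.002 -0.002 0.05 0 0 0 0; -0.002 -0.002 0.07 0 0 0 0; -0.002 -0.002 0.077 0 0 0 0; -0.002 -0.002 0.077 0 0 0 0.2", squeeze=25)

```text
clock: 3.0
position: [0.6257, -0.1895, 0.1189]
ee_rot: [0.0, 0.009, 1.0, 0.0]
contact_force: [-1.0, -0.3, -0.9]
width: 0.0733
gripper_force: 0.0
```

Call:
servo_tool(series="0 0 0 0 0 0 0.35; 0 0 0 0 0 0 0.45; 0 0 0 0 0 0 0.5; 0 0 0 0 0 0 0.55; 0 0 0 0 0 0 0.55")

```text
clock: 3.5
position: [0.6269, -0.1885, 0.1209]
ee_rot: [0.002, 0.009, 1.0, 0.001]
contact_force: [0.4, 5.4, 3.6]
width: 0.0385
gripper_force: 3.2
```

Call:
servo_tool(series="0 0 0 0 0 0 0.6; 0 0 0 0 0 0 0.6; 0 0 0 0 0 0 0.6")

```text
clock: 3.8
position: [0.627, -0.1896, 0.1212]
ee_rot: [0.002, 0.01, 1.0, 0.0]
contact_force: [-0.3, 5.1, 6.3]
width: 0.0358
gripper_force: 27.8
```

Run:
```python
from h import *
s=manip.get_state();print(s['position'],s['contact_force'],s['moment'],s['qpos'])
im=eyes.get_image('wrist')[:,:,::-1]
cv2.imwrite('pics/w3.png',cv2.resize(im[60:300,130:450],(800,600),interpolation=cv2.INTER_CUBIC))
```

```text
[ 0.626955   -0.1896328   0.12123673] [-0.31197099  5.13386764  6.26019648] [ 0.39473415  0.14571057 -0.22607915] [-0.40109564  0.4648307   1.49049504  0.002365    1.18279615 -1.95365627]
```

View pics/w3.png

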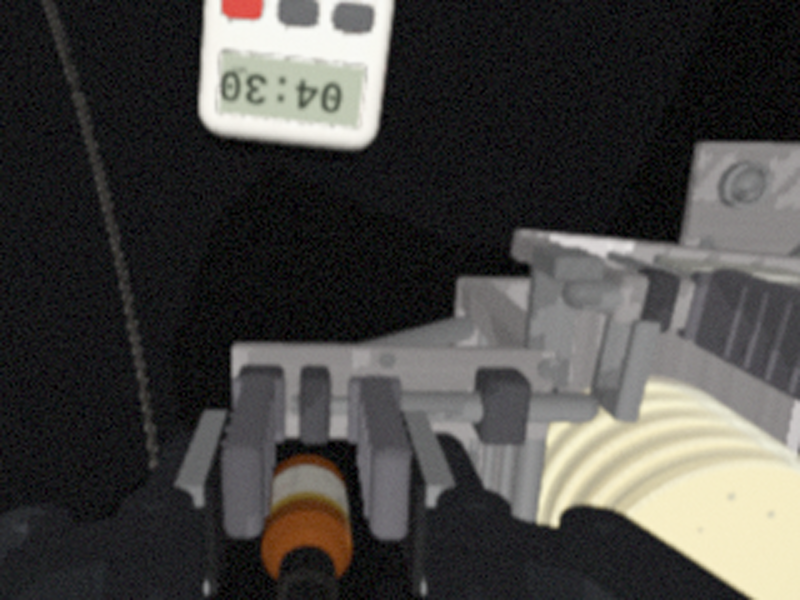

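The picture shows the side tabs pinched together and the gate tilted ajar. Now I'll release, rise and move over the gate catch.

Call:
servo_tool(series="0 0 0 0 0 0 0.3; 0 0 0 0 0 0 0; 0 0 0 0 0 0 0; 0 0 -0.04 0 0 0 0; 0 0 -0.08 0 0 0 0")

```text
clock: 4.35
position: [0.6248, -0.1908, 0.1977]
ee_rot: [-0.002, 0.01, 1.0, 0.0]
contact_force: [0.9, -0.4, 0.5]
width: 0.0858
gripper_force: 0.0
```

Call:
servo_tool(series="0.01 0.045 0 0 0 2.3 0; 0.02 0.09 0 0 0 4.6 0; 0.024 0.125 0 0 0 4.6 0; 0.024 0.125 0 0 0 4.6 0; 0.024 0.125 0 0 0 4.6 0")

```text
clock: 4.85
position: [0.6043, -0.0651, 0.1986]
ee_rot: [0.0, 0.049, 0.999, -0.001]
contact_force: [0.4, -0.9, -0.0]
width: 0.0853
gripper_force: 0.0
```

Run:
```python
from h import *
s=manip.get_state();print(s['clock'],s['position'])
c=eyes.camera_info('wrist'); im=eyes.get_image('wrist')[:,:,::-1]
np.save('w4.npy',c,allow_pickle=True)
cv2.imwrite('pics/w4.png',cv2.resize(im[80:320,80:400],(800,600),interpolation=cv2.INTER_CUBIC))
th=-.0182;M=np.array([[np.cos(th),-np.sin(th)],[np.sin(th),np.cos(th)]]);t=np.array([.6047,-.0643])
a=.08
g=M@(np.array([0,.07])+.0705*np.array([-np.sin(a),-np.cos(a)]))+t; print(g,local([*g,.117],np.pi/2+th-a,s))
```

```text
4.85 [ 0.60425433 -0.06512289  0.19859512]
[ 0.59906195 -0.06447194] (array([0.00530082, 0.0002343 , 0.08159041]), np.float64(0.04899442317890825))
```

View pics/w4.png

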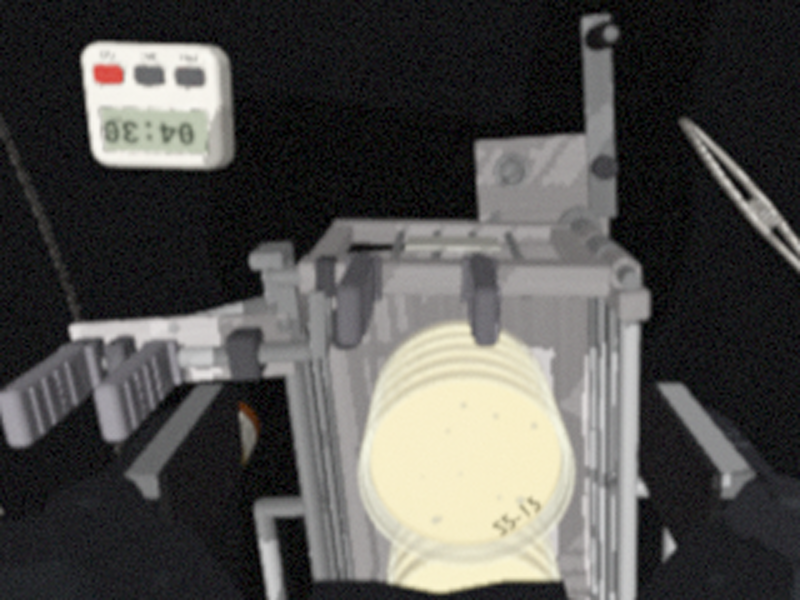

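The gate is ajar and lies parallel to the tool, and the side catch rests half-squeezed on the eye. The gate tab tops are at about (349,314) and (486,311).

Run:
```python
from h import *
c=np.load('w4.npy',allow_pickle=True).item()
px=lambda u,v:(80+(u+.5)/2.5-.5,80+(v+.5)/2.5-.5)
a,b=[ray(c,px(*p),.15)[:2] for p in [(349,314),(486,311)]]
d=(b-a)/np.linalg.norm(b-a);print(a,b,np.linalg.norm(b-a),np.arctan2(d[1],d[0]))
g=(a+d*.0275+b-d*.0145)/2; s=manip.get_state()
print(g,local([*g,.117],np.pi/2-.0982,s))
```

```text
[ 0.59777132 -0.09235166] [ 0.60085861 -0.05111765] 0.04134942629700852 1.496063366034401
[ 0.59980027 -0.0652528 ] (array([0.00470373, 0.00035889, 0.08142909]), np.float64(-0.026628919108000693))
```

Call:
servo_tool(series="0.005 0 0.025 0 0 0 0; 0.005 0 0.05 0 0 0 0; 0.005 0 0.07 0 0 0 0; 0.005 0 0.081 0 0 0 0; 0.005 0 0.081 0 0 0 0.2")

```text
clock: 5.4
position: [0.5983, -0.0658, 0.1155]
ee_rot: [-0.002, 0.05, 0.999, 0.0]
contact_force: [-0.4, 0.3, -0.0]
width: 0.0731
gripper_force: 0.0
```

Call:
servo_tool(series="0 0 0 0 0 0 0.35; 0 0 0 0 0 0 0.5; 0 0 0 0 0 0 0.6; 0 0 0 0 0 0 0.6; 0 0 0 0 0 0 0.6", squeeze=40)

```text
clock: 5.9
position: [0.6011, -0.0647, 0.12]
ee_rot: [0.003, 0.049, 0.999, -0.0]
contact_force: [1.0, 2.7, 5.8]
width: 0.0356
gripper_force: 40.5
```

Run:
```python
from h import *
s=manip.get_state();print(s['position'],s['contact_force'],s['moment'])
r=rot(s['ee_rot']); ty=r.apply([0,1,0]); print(r.as_matrix().round(3))
a0=.08; a=a0
# rows: tool-frame shift along arc about hinge, from gate angle a0 (hinge at tool y +.0705)
for a1 in range(0,90,4):
    b=np.radians(a1); print(a1, 'x %.4f y %.4f'%(.0705*np.sin(b), .0705*(1-np.cos(b))))
```

```text
[ 0.60108719 -0.064739    0.11998078] [1.02280204 2.67483957 5.75087464] [-0.50145726  0.10259331  0.10520456]
[[-0.995  0.098  0.006]
 [ 0.098  0.995 -0.001]
 [-0.006 -0.    -1.   ]]
0 x 0.0000 y 0.0000
4 x 0.0049 y 0.0002
8 x 0.0098 y 0.0007
12 x 0.0147 y 0.0015
16 x 0.0194 y 0.0027
20 x 0.0241 y 0.0043
24 x 0.0287 y 0.0061
28 x 0.0331 y 0.0083
32 x 0.0374 y 0.0107
36 x 0.0414 y 0.0135
40 x 0.0453 y 0.0165
44 x 0.0490 y 0.0198
48 x 0.0524 y 0.0233
52 x 0.0556 y 0.0271
56 x 0.0584 y 0.0311
60 x 0.0611 y 0.0352
64 x 0.0634 y 0.0396
68 x 0.0654 y 0.0441
72 x 0.0670 y 0.0487
76 x 0.0684 y 0.0534
80 x 0.0694 y 0.0583
84 x 0.0701 y 0.0631
88 x 0.0705 y 0.0680
```

Call:
servo_tool(series="0.0049 0.0002 0 0 0 4 0.6; 0.0098 0.0007 0 0 0 8 0.6; 0.0147 0.0015 0 0 0 12 0.6; 0.0194 0.0027 0 0 0 16 0.6; 0.0241 0.0043 0 0 0 20 0.6")

```text
clock: 6.4
position: [0.5777, -0.0576, 0.1199]
ee_rot: [0.003, 0.223, 0.975, 0.001]
contact_force: [1.5, 4.4, 5.7]
width: 0.0358
gripper_force: 43.1
```

Call:
servo_tool(series="0 0 0 0 0 0 0.6")

```text
clock: 6.5
position: [0.5778, -0.0576, 0.1199]
ee_rot: [0.003, 0.222, 0.975, 0.0]
contact_force: [2.0, 3.5, 7.0]
width: 0.0357
gripper_force: 43.2
```

Call:
servo_tool(series="0.0049 0.0002 0 0 0 4 0.6; 0.0098 0.0007 0 0 0 8 0.6; 0.0147 0.0015 0 0 0 12 0.6; 0.0194 0.0027 0 0 0 16 0.6; 0.0241 0.0043 0 0 0 20 0.6")

```text
clock: 7.0
position: [0.5586, -0.0432, 0.12]
ee_rot: [0.003, 0.388, 0.922, 0.001]
contact_force: [3.8, 5.5, 6.9]
width: 0.0358
gripper_force: 45.9
```

Call:
servo_tool(series="0.0049 0.0002 0 0 0 4 0.6; 0.0098 0.0007 0 0 0 8 0.6; 0.0147 0.0015 0 0 0 12 0.6; 0.0194 0.0027 0 0 0 16 0.6; 0.0194 0.0027 0 0 0 16 0.6")

```text
clock: 7.5
position: [0.5473, -0.027, 0.1199]
ee_rot: [0.003, 0.512, 0.859, 0.002]
contact_force: [6.1, 5.6, 6.5]
width: 0.0358
gripper_force: 47.0
```

```bash
cat >> h.py <<'E'
def stat():
    s=manip.get_state(); r=rot(s['ee_rot']); ty=r.apply([0,1,0])
    h=np.array([.606,.0057]); v=s['position'][:2]-h
    ang=np.arctan2(ty[1],ty[0])
    print(s['clock'],s['position'].round(4),'tool gate angle %.3f'%(np.pi/2-.0182-ang),'pos angle %.3f r %.4f'%(np.pi/2-.0182-np.arctan2(-v[1],-v[0]),np.hypot(*v)),'F tool',r.inv().apply(s['contact_force']).round(1),'M',s['moment'].round(2),'w',s['width'],s['gripper_force'])
E
python3 -c "from h import *;stat()"
```

```text
7.5 [ 0.5473 -0.027   0.1199] tool gate angle 1.057 pos angle 1.044 r 0.0672 F tool [ 2.   8.1 -6.5] M [-0.05  0.49  0.35] w 0.03578277769047577 46.989882588386536
```

Call:
servo_tool(series="0.0037 0.0006 0 0 0 3 0.6; 0.0074 0.0014 0 0 0 6 0.6; 0.0110 0.0024 0 0 0 9 0.6; 0.0123 0.0026 0 0 0 10 0.6; 0.0123 0.0026 0 0 0 10 0.6")

```text
clock: 8.0
position: [0.5427, -0.0157, 0.1199]
ee_rot: [0.002, 0.585, 0.811, 0.001]
contact_force: [3.3, 3.5, 8.3]
width: 0.0361
gripper_force: 45.0
```

```bash
python3 -c "from h import *;stat()"
```

```text
8.0 [ 0.5427 -0.0157  0.1199] tool gate angle 1.231 pos angle 1.227 r 0.0668 F tool [ 2.2  4.3 -8.3] M [-0.12  0.87  0.34] w 0.03613031574825216 45.01847326755524
```

Call:
servo_tool(series="0.0012 0 0 0 0 1 0.6; 0.0025 0.0001 0 0 0 2 0.6; 0.0037 0.0001 0 0 0 3 0.6; 0.0037 0.0001 0 0 0 3 0.6")

```text
clock: 8.4
position: [0.5417, -0.0121, 0.1199]
ee_rot: [0.002, 0.606, 0.796, 0.002]
contact_force: [2.6, 3.8, 9.0]
width: 0.0356
gripper_force: 45.2
```

```bash
python3 -c "from h import *;stat()"
```

```text
8.4 [ 0.5417 -0.0121  0.1199] tool gate angle 1.283 pos angle 1.282 r 0.0667 F tool [ 2.9  3.6 -9. ] M [-0.02  0.86  0.36] w 0.03563107859931658 45.20160377025604
```

Call:
servo_tool(series="0.0012 0 0 0 0 1 0.6; 0.0025 0.0001 0 0 0 2 0.6; 0.0037 0.0001 0 0 0 3 0.6; 0.0037 0.0001 0 0 0 3 0.6")

```text
clock: 8.8
position: [0.5409, -0.0085, 0.1199]
ee_rot: [0.002, 0.626, 0.779, 0.002]
contact_force: [2.9, 2.9, 9.3]
width: 0.0359
gripper_force: 45.4
```

```bash
python3 -c "from h import *;stat()"
```

```text
8.8 [ 0.5409 -0.0085  0.1199] tool gate angle 1.336 pos angle 1.337 r 0.0666 F tool [ 2.2  3.5 -9.2] M [-0.04  0.81  0.35] w 0.03587617880708839 45.35882234573364
```

Call:
servo_tool(series="0.0012 0 0 0 0 1 0.6; 0.0025 0.0001 0 0 0 2 0.6; 0.0025 0.0001 0 0 0 2 0.6")

```text
clock: 9.1
position: [0.5405, -0.0061, 0.1199]
ee_rot: [0.002, 0.64, 0.768, 0.002]
contact_force: [3.4, 2.0, 8.8]
width: 0.0354
gripper_force: 45.4
```

```bash
python3 -c "from h import *;stat()"
```

```text
9.1 [ 0.5405 -0.0061  0.1199] tool gate angle 1.371 pos angle 1.374 r 0.0665 F tool [ 1.3  3.8 -8.8] M [-0.01  0.86  0.29] w 0.03542646400442406 45.3710675239563
```

Call:
servo_tool(series="0.0012 0 0 0 0 1 0.6; 0.0025 0.0001 0 0 0 2 0.6; 0.0025 0.0001 0 0 0 2 0.6")

```text
clock: 9.4
position: [0.5402, -0.0037, 0.1199]
ee_rot: [0.002, 0.653, 0.757, 0.002]
contact_force: [3.4, 2.5, 8.4]
width: 0.0355
gripper_force: 45.4
```

```bash
python3 -c "from h import *;stat()"
```

```text
9.4 [ 0.5402 -0.0037  0.1199] tool gate angle 1.405 pos angle 1.411 r 0.0665 F tool [ 1.9  3.8 -8.4] M [-0.06  0.87  0.31] w 0.035525697765456124 45.373510122299194
```

Call:
servo_tool(series="0.0012 0 0 0 0 1 0.6; 0.0025 0.0001 0 0 0 2 0.6; 0.0025 0.0001 0 0 0 2 0.6")

```text
clock: 9.7
position: [0.5399, -0.0012, 0.1199]
ee_rot: [0.002, 0.666, 0.746, 0.002]
contact_force: [3.2, 2.2, 9.3]
width: 0.0357
gripper_force: 45.4
```

```bash
python3 -c "from h import *;stat()"
```

```text
9.7 [ 0.5399 -0.0012  0.1199] tool gate angle 1.440 pos angle 1.448 r 0.0665 F tool [ 1.9  3.5 -9.2] M [-0.02  0.81  0.28] w 0.03567924760959792 45.37293791770935
```

Call:
servo_tool(series="0.0006 0 0 0 0 0.5 0.6; 0.0012 0 0 0 0 1 0.6; 0.0012 0 0 0 0 1 0.6")

```text
clock: 10.0
position: [0.5398, 0.0, 0.1199]
ee_rot: [0.002, 0.673, 0.74, 0.002]
contact_force: [2.9, 2.4, 8.8]
width: 0.0351
gripper_force: 45.5
```

```bash
python3 -c "from h import *;stat()"
```

```text
10.0 [0.5398 0.     0.1199] tool gate angle 1.458 pos angle 1.467 r 0.0665 F tool [ 2.1  3.1 -8.8] M [0.07 0.89 0.3 ] w 0.03512860401824329 45.4596608877182
```

Call:
servo_tool(series="0.0006 0 0 0 0 0.5 0.6; 0.0012 0 0 0 0 1 0.6; 0.0012 0 0 0 0 1 0.6")

```text
clock: 10.3
position: [0.5397, 0.0012, 0.1199]
ee_rot: [0.002, 0.679, 0.734, 0.002]
contact_force: [3.2, 3.2, 8.6]
width: 0.0358
gripper_force: 45.5
```

```bash
python3 -c "from h import *;stat()"
```

```text
10.3 [0.5397 0.0012 0.1199] tool gate angle 1.475 pos angle 1.485 r 0.0664 F tool [ 2.9  3.5 -8.6] M [0.02 0.88 0.37] w 0.035783162213902986 45.52248001098633
```

Call:
servo_tool(series="0.0006 0 0 0 0 0.5 0.6; 0.0012 0 0 0 0 1 0.6; 0.0012 0 0 0 0 1 0.6")

```text
clock: 10.6
position: [0.5397, 0.0025, 0.1199]
ee_rot: [0.002, 0.686, 0.728, 0.002]
contact_force: [3.5, 2.0, 8.4]
width: 0.0353
gripper_force: 45.6
```

```bash
python3 -c "from h import *;stat()"
```

```text
10.6 [0.5397 0.0025 0.1199] tool gate angle 1.493 pos angle 1.504 r 0.0664 F tool [ 1.8  3.7 -8.3] M [0.08 0.86 0.41] w 0.035303840546307766 45.583977699279785
```

Call:
servo_tool(series="0.0006 0 0 0 0 0.5 0.6; 0.0012 0 0 0 0 1 0.6; 0.0012 0 0 0 0 1 0.6")

```text
clock: 10.9
position: [0.5396, 0.0036, 0.1199]
ee_rot: [0.002, 0.692, 0.722, 0.002]
contact_force: [3.7, 3.1, 9.3]
width: 0.0361
gripper_force: 45.6
```

```bash
python3 -c "from h import *;stat()"
```

```text
10.9 [0.5396 0.0036 0.1199] tool gate angle 1.510 pos angle 1.522 r 0.0664 F tool [ 2.9  3.9 -9.3] M [0.08 0.85 0.38] w 0.03605773126619944 45.64160227775574
```

Call:
servo_tool(series="0.0006 0 0 0 0 0.5 0.6; 0.0012 0 0 0 0 1 0.6; 0.0012 0 0 0 0 1 0.6")

```text
clock: 11.2
position: [0.5397, 0.0048, 0.1199]
ee_rot: [0.002, 0.698, 0.716, 0.002]
contact_force: [3.6, 2.4, 8.0]
width: 0.0359
gripper_force: 43.8
```

Run:
```python
from h import *
stat()
c=eyes.camera_info('wrist');im=eyes.get_image('wrist')[:,:,::-1]
cv2.imwrite('pics/w5.png',cv2.resize(im,(800,600),interpolation=cv2.INTER_CUBIC))
```

```text
11.2 [0.5397 0.0048 0.1199] tool gate angle 1.528 pos angle 1.540 r 0.0663 F tool [ 2.3  3.7 -8. ] M [0.17 0.77 0.32] w 0.03590436120291048 43.824175000190735
```

View pics/w5.png

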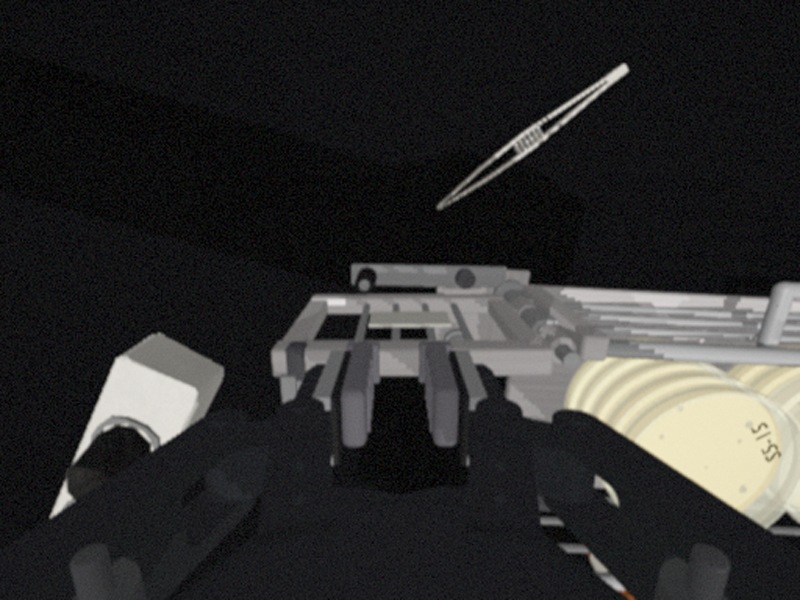

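The gate's lower outer bar (row ~298) is very near the buffer at (367,280) and the arm is nearly parallel to it. The tabs are pinched. I'll keep going gently.

Call:
servo_tool(series="0.0006 0 0 0 0 0.5 0.6; 0.0012 0 0 0 0 1 0.6; 0.0012 0 0 0 0 1 0.6")

```text
clock: 11.55
position: [0.5397, 0.0061, 0.1198]
ee_rot: [0.002, 0.705, 0.71, 0.002]
contact_force: [4.2, 3.3, 7.3]
width: 0.0358
gripper_force: 43.9
```

```bash
python3 -c "from h import *;stat()"
```

```text
11.55 [0.5397 0.0061 0.1198] tool gate angle 1.545 pos angle 1.558 r 0.0663 F tool [ 3.3  4.3 -7.3] M [0.15 0.71 0.37] w 0.03579555032308998 43.87529253959656
```

Call:
servo_tool(series="0.0006 0 0 0 0 0.5 0.6; 0.0012 0 0 0 0 1 0.6; 0.0012 0 0 0 0 1 0.6")

```text
clock: 11.85
position: [0.5397, 0.0073, 0.1199]
ee_rot: [0.002, 0.711, 0.704, 0.002]
contact_force: [3.5, 2.7, 8.1]
width: 0.0357
gripper_force: 43.9
```

```bash
python3 -c "from h import *;stat()"
```

```text
11.85 [0.5397 0.0073 0.1199] tool gate angle 1.563 pos angle 1.576 r 0.0663 F tool [ 2.7  3.5 -8. ] M [0.16 0.72 0.37] w 0.03571816154455083 43.92498314380646
```

Call:
servo_tool(series="0.0006 0 0 0 0 0.5 0.6; 0.0012 0 0 0 0 1 0.6; 0.0012 0 0 0 0 1 0.6; 0.0012 0 0 0 0 1 0.6")

```text
clock: 12.25
position: [0.5398, 0.0076, 0.1199]
ee_rot: [0.003, 0.716, 0.698, 0.002]
contact_force: [4.1, -1.0, 7.5]
width: 0.0355
gripper_force: 44.0
```

Run:
```python
from h import *
stat()
s=manip.get_state(); f=rot(s['ee_rot']).inv().apply(s['contact_force']);print('net',s['moment'][2]-f[0]*.0705)
im=eyes.get_image('wrist')[:,:,::-1]
cv2.imwrite('pics/w6.png',cv2.resize(im[150:250,160:340],(800,444),interpolation=cv2.INTER_CUBIC))
```

```text
12.25 [0.5398 0.0076 0.1199] tool gate angle 1.578 pos angle 1.581 r 0.0663 F tool [-0.9  4.1 -7.5] M [-0.    0.67  0.92] w 0.03549765508226406 44.02336299419403
net 0.9861354478235507
```

View pics/w6.png

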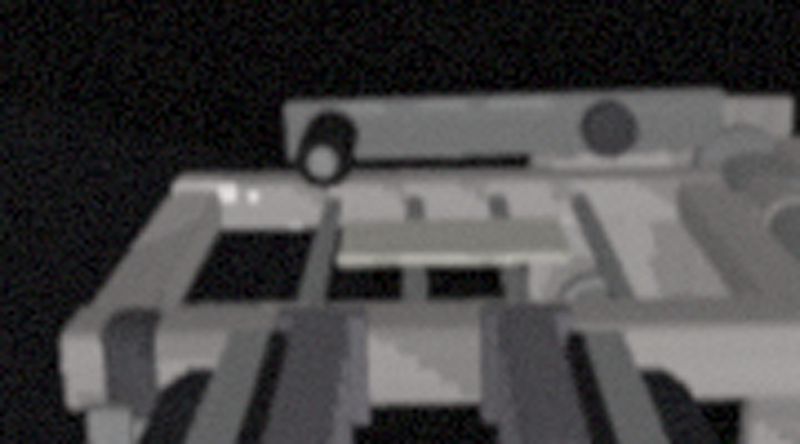

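The gate bar now touches the buffer at (320,160). Motion stalled and the hinge torque rose from about 0.2 to 1.0 N m, roughly 9 N at the buffer. I'll hold and confirm.

Call:
servo_tool(series="0 0 0 0 0 0 0.6; 0 0 0 0 0 0 0.6; 0 0 0 0 0 0 0.6")

```text
clock: 12.6
position: [0.5398, 0.0076, 0.1199]
ee_rot: [0.003, 0.716, 0.698, 0.002]
contact_force: [3.5, 0.2, 7.8]
width: 0.0357
gripper_force: 44.0
```

Run:
```python
from h import *
stat()
s=manip.get_state(); f=rot(s['ee_rot']).inv().apply(s['contact_force']);n=s['moment'][2]-f[0]*.0705;print('net',n)
if .6<n<1.8: print(manip.sign_off())
```

```text
12.6 [0.5398 0.0076 0.1199] tool gate angle 1.578 pos angle 1.582 r 0.0663 F tool [ 0.3  3.6 -7.8] M [0.   0.58 0.94] w 0.03569930362834411 44.024603962898254
net 0.9223053734691827
the job is handed in; nothing more can be done
None
```

I handed the job in at 12.6 s: the side catch was squeezed first, then the gate catch, and the gate is held squeezed against its rubber stop with roughly 9 N at the buffer, far below the 40 N that would slip the stop; I did not touch the other things on the bench.

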